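# Clear the conservation bench: tape on its spindle, eye shield over its rail

### The arm

A 6-joint arm with a two-finger parallel gripper is mounted at the origin on the work surface. World frame = base frame: x ahead of the robot, y to its left, z up, the work surface at z = 0. Lengths are in m, angles in rad, forces in N, time in s.
With the tool pointing down it reaches from about 0.4 to 0.825 m from the base axis. Payload 7 kg.
Tool frame: the origin (TCP) lies midway between the tips of the shut fingers; the grasp point (between the pads) lies 19 mm behind it; z points along the fingers, y is the line along which they close (so a half turn about z gives the same grasp; the last joint's range is limited). The gripper opens to 85 mm and grips with 20 to 120 N. Pads are 22 mm wide; open, the fingers measure 114 mm over their backs; the gripper's body (76 mm by 85 mm) begins 54 mm behind the grasp point. The pads swing forward as they close: fully open they stand 13 mm farther back than shut.
Start: joints at [-0.906, 0.359, 0.012, 0, -1.224, -0.288], TCP at [0.248, -0.628, 0.231] pointing down, gripper open.
Joint ranges: [-3.07, 3.07], [-1.43, 2.12], [-1.02, 1.25], [-3.03, 1.67], [-3.05, -0], [-3.03, 3.03]. Speed limits (rad/s): [2.39, 2.39, 3.01, 3.14, 3.14, 3.14].

### API

Orientations are given as a unit quaternion [x, y, z, w].
In Python, from station import bot, hand, monitor, eyes, order, spotter gives the robot as it stands. Calls block until the motion is done:
- bot.movep(position, orientation): joint-space move of the TCP to a pose.
- bot.move_l(position, ori=None, velocity=0.15, threshold=None): straight line of the TCP; ori=None keeps the orientation; velocity is the mean speed in m/s. With threshold (N) it stops when the force on the tool has changed by that much, and returns True; else False.
- bot.set_joints(angles): joint-space move.
- hand.let_go() and hand.close_gripper(): open the fingers fully, or close them until they stop; the grip force is fixed at half the most.
- bot.wait(seconds).
- bot.solve_ik(position, orientation): joint angles nearest the present ones, or None.
- monitor.get_obs(): the state.
- eyes.capture(name): name is "scene" or "top" or "wrist"; returns a dict with "pixels" (420x560x3 uint8, red, green, blue), "K" (3x3 intrinsics, pixels), "pose" (4x4, takes a point from camera to world coordinates); the wrist camera has in their place "T_tool_cam" (4x4, takes a point from camera to tool coordinates, whose origin is the TCP and whose axes are the flange's). Camera axes: x right, y up, looking along -z (the intrinsics and any distortion apply to the point x, -y, -z); pixel columns grow to the right and rows downward; lengths in m; the calibration is good to about 2 mm. A picture is of the moment at which its call begins: read the wrist's pose just before it. There is no depth.
A pose or a line that the arm cannot do raises bot.PlanningError and nothing moves.
- order.hand_in(): hands the job in; it is judged then, once.
Trained networks look in a picture, given as the dict that the camera call returned (one of the last four; its "shot" number tells which), for a name from the list of things; names that differ only in an ending like _2 or _b are one class to them, and where a whole thing is asked for, a point or a joint stands for the part that bears it (a point fixed in the world has none). Each returns a list of dicts, best first, with "confidence" (0 to 1); they miss things now and then, are a little off and sometimes report something else, mostly with a low value. They report only what shows in the picture. A call takes as long as a camera call. They do not tell look-alikes from the thing itself.
- spotter.look_for(picture, thing): "extent" ([left, top, right, bottom] in pixels, round what is visible of it).
- spotter.regions_of(picture, thing): "pixels" (420x560 bool, what is visible of it) and "extent" ([left, top, right, bottom] in pixels, round what is visible of it).
- spotter.tip_of(picture, thing): "position" ([column, row] in pixels: a listed point, or the origin of a listed thing).
The state is a dict: "t": time; "q": joint angles; "joint_velocities": joint speeds; "effort": joint torques, N m; "tool_pos": TCP position; "orientation": TCP orientation; "ft_force": force on the tool from outside, world axes, zero at the start; "wrist_torque": the same for the moment, N m; "width": finger opening in m; "gripper_force": force on a finger pad.
Only numpy, scipy, OpenCV 4.12 (cv2) and the standard library are available. Lean on these libraries where they do the work, as an engineer would, in place of code of your own. Each camera call takes 0.05 s, during which the arm holds its last target. There are 200 camera calls.

### The job

Put the bench in order for the next bronze: hang the eye shield over the padded rail so that both of its arms lie level across the pad, lens front down one side and arm ends down the other, and slip the narrow-cored tape roll from the sloping rest onto the upright spindle of the tape stand, fully down and flat on the base. Keep the eye shield right way up all the time, and do not push the jar, the bottle or the big roll out of their places.

Things in the scene. Friction and masses are not known exactly. Their poses are not given: they have to be found in the camera images.
- roll: Brown tape roll, a plain ring: 60 mm outside diameter, 26 mm core hole right through, 36 mm wide, about 90 g. Origin at the centre of its underside, z along the core axis. It starts lying flat on the sloping rest, so its axis leans 35 degrees from vertical, towards the rest's own +x (roughly away from the robot).
- roll_center (a point): Centre of the roll: on the core axis, 18 mm above its underside.
- rest: Fixed sloping plywood rest, 90 mm long up the slope, 80 mm wide, slope 35 degrees. Origin at the centre of its foot on the bench; the slope falls towards its own +x, and its highest edge is 71 mm above the bench. A lip across the low edge stands 12 mm above the slope and holds the roll. No walls at the sides (+y, -y).
- stand: Fixed tape stand: round dark steel base 90 mm across and 10 mm thick with an upright steel spindle in its middle, 21 mm diameter, standing 60 mm above the base (top at 70 mm), its last 6 mm tapered to 12 mm. Origin at the centre of the underside, z up the spindle.
- seat (a point): Point on the spindle axis at the top face of the stand's base, 10 mm above the bench: the underside of the mounted roll's middle belongs here.
- shield: Eye shield (goggles with stiff arms), 140 wide (y), 120 deep (x), 64 mm high, 90 g, standing on the bench. Origin under the middle of its outline; centre of mass near above it. Front at x +50 to +60: lenses, 10 mm thick bridge (24 wide, z 22-50) and brow bar (z 50-64). Arms 5 mm thick at y +-67.5, z 40-50, run back; their ends turn down to z 0 at x -50 to -60: 100 mm free beneath.
- shield_bridge (a point): Top edge of the brow bar at its middle (x +55, y 0, z 64 mm in the shield's frame): grip the 10 mm thickness of brow and bridge here, closing along the shield's x.
- shield_arms (a point): Point midway between the arms and midway along them, at the level of their lower edges (x 0, y 0, z 40 mm in the shield's frame).
- rail: Fixed padded rail: a flat black bar 220 mm long (its own y), 36 mm wide (x) and 18 mm thick, top face 140 mm above the bench, on two posts (14 mm thick, at y = +-100 mm) with feet 90 x 30 mm. Origin on the bench under its middle.
- rail_top (a point): Middle of the rail's top face, 140 mm above the bench.
- jar: Bystander: short closed jar beside the tape stand, 56 mm diameter, 68 mm high. Origin at the centre of its underside.
- big_roll: Bystander: wide-cored tape roll lying flat beside the tape stand, 90 mm outside diameter, 60 mm hole, 48 mm high. Does not belong on the spindle. Origin at the centre of its underside.
- bottle: Bystander: amber bottle standing beyond the jar, 56 mm diameter, 140 mm high. Origin at the centre of its underside.
Mind the look-alikes: they are no part of the job. Leave any pink look-alike of the roll alone.

How it is judged:
By the outcome, as a careful person would: the job done as asked, in the order asked, and still so for the second after the job is handed in, with the robot touching nothing.
It also fails if it takes over 64 s, if anything falls off the work surface, if the arm or the gripper's body presses on something with over 40 N, if the wrist force passes 120 N, or if a joint passes its speed limit or range.

## Working session

There is one attempt and no reset: what is moved stays moved. The work goes in short steps, each a Python script; the robot and the scene stay as the last script left them, time stands still between calls to the robot, and variables do not carry over. Pictures are saved under pics/ and viewed, at most 12 in all, crops included, and the job is handed in when it is done.

```bash
ls; mkdir -p pics; python3 - <<'E'
from station import bot, hand, monitor, eyes, order, spotter
import cv2, numpy as np, pickle
o=monitor.get_obs(); print(o['t'],o['tool_pos'],o['orientation'],o['width'])
ims=[]
for n in ['scene','top']:
    c=eyes.capture(n); pickle.dump(c,open(f'pics/{n}0.pkl','wb'))
    print(n,c['K'].tolist(),np.round(c['pose'],4).tolist(),[k for k in c])
    cv2.imwrite(f'pics/{n}0.png',cv2.resize(c['pixels'][:,:,::-1],(800,600)))
    for th in ['roll_center','roll','rest','stand','seat','shield','shield_bridge','shield_arms','rail','rail_top','jar','big_roll','bottle']:
        r=spotter.tip_of(c,th); print(th,[(np.round(a['position'],1).tolist(),round(a['confidence'],2)) for a in r][:3])
c=eyes.capture('wrist'); print(c['T_tool_cam'].tolist(),c['K'].tolist(),c.keys())
print(monitor.get_obs()['t'])
E
```

```text
pics
0.0 [ 0.24815614 -0.6272172   0.23035664] [-1.87224019e-01  9.82316887e-01  8.03600272e-04 -2.33949741e-04] 0.08499728262981739
scene [[472.8616903621207, 0.0, 276.5952772500319], [0.0, 472.8616903621207, 214.25074894704267], [0.0, 0.0, 1.0]] [[0.0965, -0.8091, 0.5798, 1.4067], [0.9953, 0.0807, -0.053, -0.037], [-0.0039, 0.5822, 0.8131, 1.2661], [0.0, 0.0, 0.0, 1.0]] ['pixels', 'K', 'pose', 'shot']
roll_center [([405.9, 195.6], 0.9), ([372.5, 195.3], 0.51)]
roll [([382.5, 226.2], 0.89), ([409.9, 196.3], 0.62), ([372.0, 191.2], 0.57)]
rest [([373.7, 196.2], 0.73)]
stand [([261.9, 252.1], 0.87)]
seat [([255.6, 249.6], 0.73)]
shield [([273.9, 197.7], 0.9), ([151.0, 183.7], 0.4)]
shield_bridge [([276.7, 203.5], 0.7)]
shield_arms [([273.3, 192.5], 0.94), ([259.0, 254.8], 0.61)]
rail []
rail_top [([152.5, 184.4], 0.66), ([370.6, 194.4], 0.35)]
jar [([287.2, 252.1], 0.85)]
big_roll [([226.6, 246.4], 0.96)]
bottle [([286.2, 284.1], 0.85)]
top [[481.3057049179608, 0.0, 274.11467179462363], [0.0, 481.3057049179608, 213.0503668176669], [0.0, 0.0, 1.0]] [[0.0112, 0.9789, -0.2042, 0.3811], [
[... 442 characters left out ...]
 0.57), ([161.8, 270.7], 0.3)]
shield_arms []
rail [([432.2, 285.1], 0.63)]
rail_top [([448.8, 284.8], 0.6), ([160.5, 269.5], 0.4)]
jar [([278.1, 211.1], 0.74)]
big_roll [([348.0, 217.7], 0.85), ([452.1, 284.4], 0.48)]
bottle [([286.2, 172.3], 0.87)]
[[0.00011823120938334779, 0.9500585090423612, 0.3120718113152591, 0.08082475566314905], [0.9999997994737062, 8.182976349925968e-05, -0.0006279780540070111, 0.0010694326970625], [-0.0006221526562159102, 0.31207182298326036, -0.950058308855818, -0.1421853850807999], [0.0, 0.0, 0.0, 1.0]] [[328.2908523574762, 0.0, 288.04725117674445], [0.0, 328.2908523574762, 208.2482792849609], [0.0, 0.0, 1.0]] dict_keys(['pixels', 'K', 'T_tool_cam', 'shot'])
1.45
```

View pics/scene0.png

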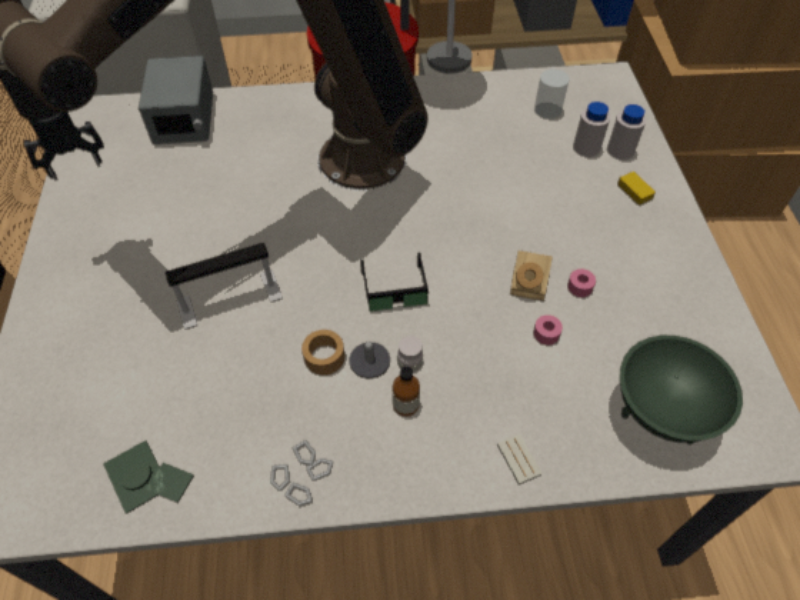

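View pics/top0.png

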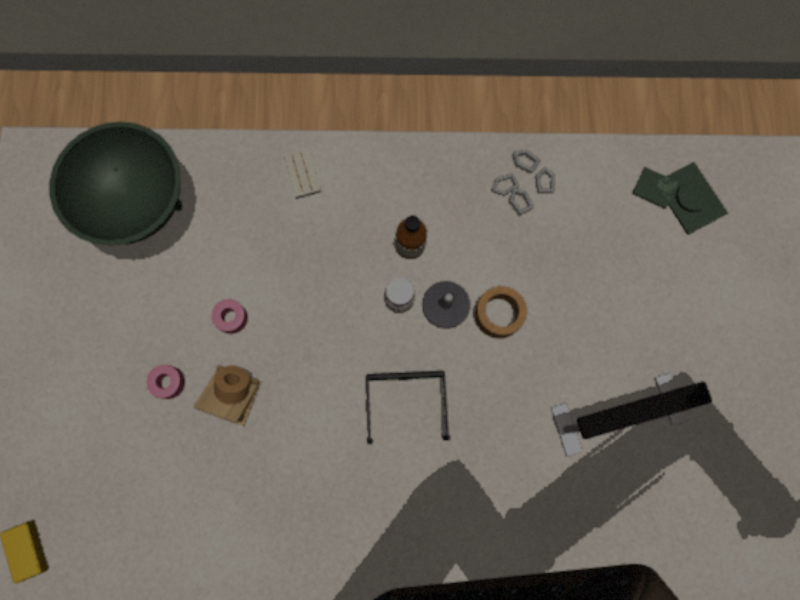

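The scene view shows the shield (800×600 px ≈ (395,285)) facing away from the robot, with the rail at left (218,265). The brown roll on its rest is at (531,275), with pink look-alikes at (582,283) and (548,329). The stand (370,358) has the big roll on one side and the jar and bottle on the other. The top view shows the rail corners near (577,420), (704,383), (711,402) and (586,438), the brow ends at (366,376) and (444,373), and the spindle tip at (448,298).

```bash
cat > h.py <<'E'
from station import bot, hand, monitor, eyes, order, spotter
import cv2, numpy as np, pickle
from scipy.spatial.transform import Rotation as R
def cap(n,save=None):
    o=monitor.get_obs(); c=eyes.capture(n)
    if n=='wrist':
        T=np.eye(4); T[:3,:3]=R.from_quat(o['orientation']).as_matrix(); T[:3,3]=o['tool_pos']
        c['pose']=T@c['T_tool_cam']
    if save:
        pickle.dump(c,open(f'pics/{save}.pkl','wb')); cv2.imwrite(f'pics/{save}.png',cv2.resize(c['pixels'][:,:,::-1],(800,600),interpolation=cv2.INTER_CUBIC))
    return c
def ray(c,px):
    K=c['K']; d=np.array([(px[0]-K[0,2])/K[0,0],-(px[1]-K[1,2])/K[1,1],-1.])
    return c['pose'][:3,3], c['pose'][:3,:3]@d
def at_z(c,px,z):
    o,d=ray(c,px); return o+d*(z-o[2])/d[2]
def proj(c,P):
    P=np.atleast_2d(P); Q=(P-c['pose'][:3,3])@c['pose'][:3,:3]
    u=Q@np.diag([1,-1,-1.])@c['K'].T; return u[:,:2]/u[:,2:]
def big(px): return ((np.array(px)+.5)/(800/560)-.5)   # 800x600 view -> native
def down(yaw):  # tool z down, tool x axis at angle yaw in world
    c,s=np.cos(yaw),np.sin(yaw); return R.from_matrix(np.array([[c,s,0],[s,-c,0],[0,0,-1]])).as_quat()
E
python3 - <<'E'
from h import *
c=pickle.load(open('pics/top0.pkl','rb'))
def p(n,px,z): print(n,[np.round(at_z(c,big(q),z),4).tolist()[:2] for q in px])
p('rail',[(577,420),(704,383),(711,402),(586,438)],.14)
p('brow',[(366,376),(444,373)],.064); p('armend',[(370,440),(446,437)],.05)
p('tip',[(448,298)],.07); p('base',[(446,305)],.01)
p('roll top',[(233,378)],.07); p('rest corners',[(195,401),(242,423)],.07)
p('rest low',[(260,380)],.01)
p('pink',[(229,316),(165,381)],.03)
p('jar',[(400,287)],.068); p('big',[(502,308)],.048); p('bottle',[(412,222)],.14)
E
```

```text
rail [[0.4284, -0.2255], [0.4901, -0.4344], [0.4596, -0.4432], [0.4002, -0.2387]]
brow [[0.5029, 0.1172], [0.5097, -0.0182]]
armend [[0.3942, 0.1087], [0.4007, -0.0223]]
tip [[0.6419, -0.0254]]
base [[0.6417, -0.0266]]
roll top [[0.4962, 0.3463]]
rest corners [[0.4561, 0.4091], [0.4199, 0.3265]]
rest low [[0.499, 0.311]]
pink [[0.6125, 0.3693], [0.4934, 0.4763]]
jar [[0.6613, 0.0596]]
big [[0.6294, -0.1241]]
bottle [[0.7583, 0.041]]
```

```bash
cat > e.py <<'E'
E
python3 - <<'E'
from h import *
def ik(n,p,q):
    r=bot.solve_ik(p,q); print(n,None if r is None else np.round(r,2).tolist())
rad=np.deg2rad
for k in (93,-87):
    ik(f'shield{k}',[.507,.05,.25],down(rad(k))); ik('shieldlow',[.507,.05,.044],down(rad(k)))
    ik('rail',[.497,-.32,.15],down(rad(k+13.4)));ik('rail up',[.497,-.32,.30],down(rad(k+13.4)))
ry=rad(-23.6); xr=np.array([np.cos(ry),np.sin(ry),0]); yr=np.array([-xr[1],xr[0],0])
a=np.sin(rad(35))*xr+np.array([0,0,np.cos(rad(35))])
for s in (1,-1):
    z=-a; y=s*yr; x=np.cross(y,z); q=R.from_matrix(np.c_[x,y,z]).as_quat()
    c=np.array([.49,.345,.04])
    ik(f'roll{s}',c,q); ik('roll up',c+.1*a,q)
for k in (80,-100):
    ik(f'stand{k}',[.642,-.026,.02],down(rad(k))); ik('up',[.642,-.026,.14],down(rad(k)))
E
```

```text
shield93 [0.48, 0.07, -0.32, 0.0, -1.18, 2.71]
shieldlow [0.48, 0.3, -0.58, 0.0, -0.69, 2.71]
rail [-0.24, 0.29, -0.29, 0.0, -0.99, -2.61]
rail up [-0.24, 0.18, -0.07, 0.0, -1.32, -2.61]
shield-87 [0.48, 0.07, -0.32, 0.0, -1.18, -0.43]
shieldlow [0.48, 0.3, -0.58, 0.0, -0.69, -0.43]
rail [-0.24, 0.29, -0.29, 0.0, -0.99, 0.53]
rail up [-0.24, 0.18, -0.07, 0.0, -1.32, 0.53]
roll1 [0.59, 0.67, 0.11, -0.51, -1.4, -2.38]
roll up [0.53, 0.64, 0.26, -0.48, -1.58, -2.42]
roll-1 [0.59, 0.67, 0.11, -0.51, -1.4, 0.76]
roll up [0.53, 0.64, 0.26, -0.48, -1.58, 0.72]
stand80 [0.26, 0.5, -0.3, 0.0, -0.77, 2.7]
up [0.26, 0.37, -0.18, 0.0, -1.01, 2.7]
stand-100 [0.26, 0.5, -0.3, 0.0, -0.77, -0.44]
up [0.26, 0.37, -0.18, 0.0, -1.01, -0.44]
```

```bash
python3 - <<'E'
from h import *
rad=np.deg2rad
bot.movep([.45,-.30,.34],down(rad(-73.6))); cap('wrist','w_rail'); print(monitor.get_obs()['t'])
bot.movep([.48,.06,.30],down(rad(-87))); c=cap('wrist','w_sh'); print(monitor.get_obs()['t'])
for th in ['shield_bridge','shield_arms','seat','stand']:
    print(th,[(np.round(a['position'],1).tolist(),round(a['confidence'],2)) for a in spotter.tip_of(c,th)][:2])
a=cv2.imread('pics/w_rail.png');b=cv2.imread('pics/w_sh.png')
cv2.imwrite('pics/duo.png',np.hstack([cv2.resize(a,(400,300)),cv2.resize(b,(400,300))]))
E
```

```text
2.9833
4.3917
shield_bridge [([269.8, 163.3], 0.63)]
shield_arms []
seat [([161.1, 87.3], 0.86), ([276.7, 357.7], 0.2)]
stand [([165.9, 89.0], 0.58)]
```

View pics/w_rail.png

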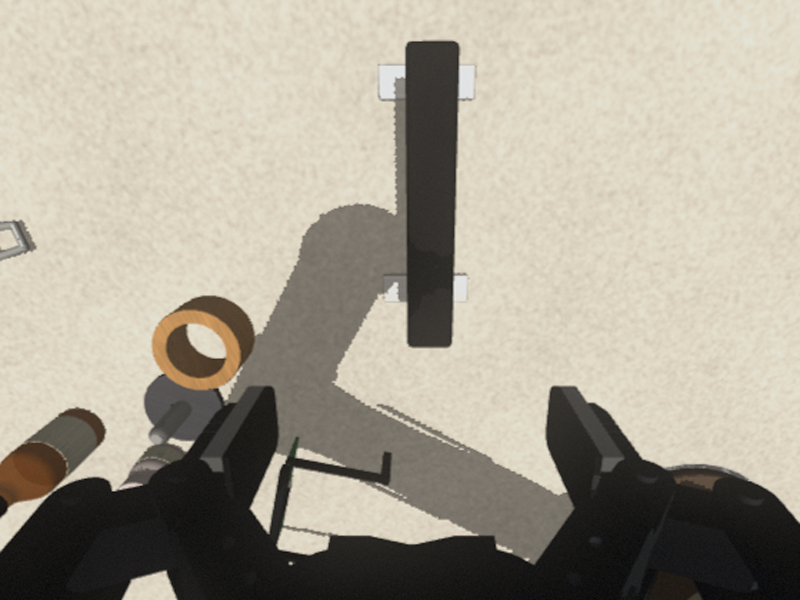

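View pics/w_sh.png

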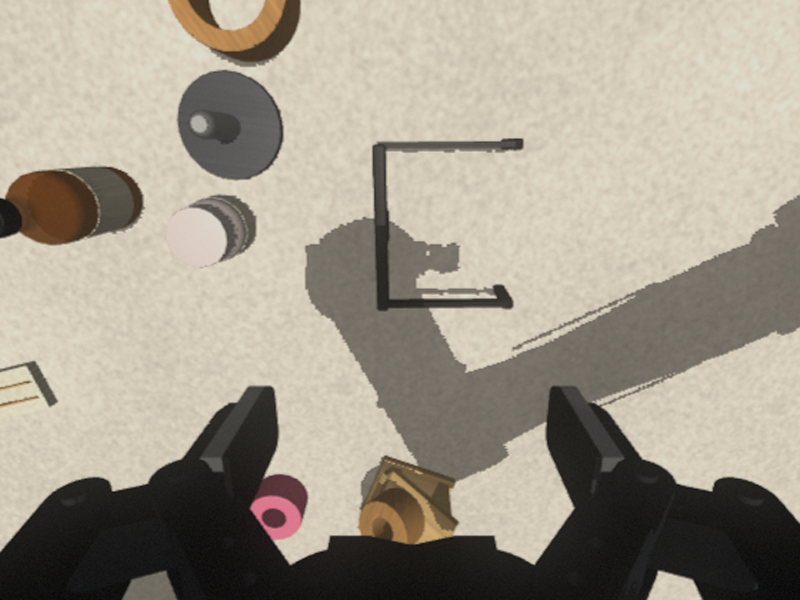

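The wrist views show the rail top with corners at about (406,41), (459,41), (452,347) and (407,347). The shield brow runs from (379,145) to (383,308), with arms ending at (522,144) and (512,303). The spindle tip is at (201,124) on its base, centre (231,125).

```bash
python3 - <<'E'
from h import *
def p(c,n,px,z):
    P=np.array([at_z(c,big(q),z)[:2] for q in px]); print(n,np.round(P,4).tolist()); return P
c=pickle.load(open('pics/w_rail.pkl','rb'))
P=p(c,'rail',[(406,41),(459,41),(452,347),(407,347)],.14)
print(P.mean(0),np.linalg.norm(P[0]-P[3]),np.linalg.norm(P[0]-P[1]),np.linalg.norm(P[2]-P[3]))
d=(P[2]+P[3]-P[0]-P[1]);print('yaw',np.rad2deg(np.arctan2(-d[0],d[1])))
c=pickle.load(open('pics/w_sh.pkl','rb'))
B=p(c,'brow',[(380,145),(383,308)],.064); print(np.linalg.norm(B[0]-B[1]),B.mean(0)); d=B[1]-B[0]
print('yaw',np.rad2deg(np.arctan2(-d[0],d[1])))
p(c,'armends',[(522,144),(512,303)],.05)
p(c,'tip',[(201,124)],.07); p(c,'base',[(231,125)],.01); p(c,'jar',[(197,238)],.068); p(c,'bot',[(60,205)],.1)
p(c,'roll',[(390,525)],.06)
E
```

```text
rail [[0.4923, -0.4362], [0.4593, -0.4459], [0.3971, -0.238], [0.4314, -0.228]]
[ 0.44502854 -0.33704266] 0.21695929909016248 0.0344553227535387 0.03577193726942437
yaw 16.480285220654185
brow [[0.5075, -0.0175], [0.5008, 0.1149]]
0.13255290726222452 [0.50413286 0.04870642]
yaw 2.8727727529206213
armends [[0.3957, -0.024], [0.3878, 0.1093]]
tip [[0.6407, -0.0255]]
base [[0.6402, -0.0269]]
jar [[0.6523, 0.0614]]
bot [[0.7344, 0.0354]]
roll [[0.4862, 0.3508]]
```

```bash
python3 - <<'E'
from h import *
rad=np.deg2rad; q0=down(rad(-87)); q1=down(rad(-73.55))
bot.movep([.505,.049,.12],q0); bot.move_l([.505,.049,.043],velocity=.1)
hand.close_gripper(); o=monitor.get_obs(); print(o['t'],o['width'],o['gripper_force'],o['tool_pos'])
bot.move_l([.505,.049,.26],velocity=.2)
g=np.array([.445,-.337])+.055*np.array([np.cos(rad(16.45)),np.sin(rad(16.45))])
bot.move_l([*g,.26],q1,velocity=.25)
o=monitor.get_obs(); print(o['t'],o['width'])
cap('wrist','w_held'); cap('scene','s_held')
s=cv2.imread('pics/s_held.png')[150:400,100:350]; a=cv2.imread('pics/w_held.png')
cv2.imwrite('pics/duo.png',np.hstack([cv2.resize(s,(400,400)),cv2.resize(a,(400,300))[:300].repeat(1,0) if 0 else cv2.copyMakeBorder(cv2.resize(a,(400,300)),0,100,0,0,0)]))
E
```

```text
6.95 0.008918259173789234 59.305237010121346 [0.50532101 0.04910086 0.04327435]
9.8167 0.008870189153551162
```

View pics/duo.png

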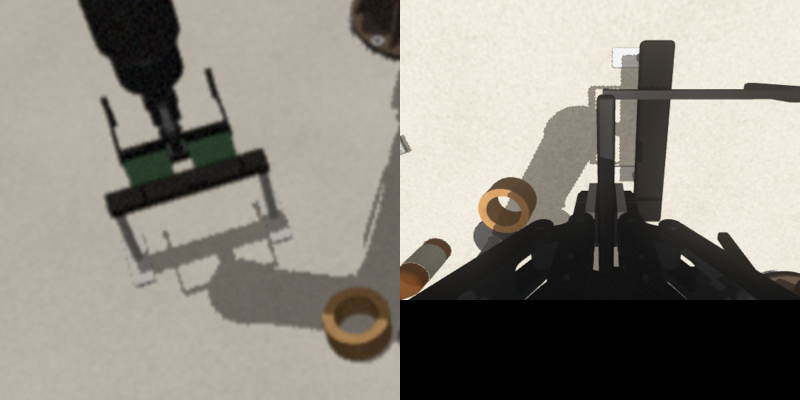

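The shield is held upright and square to the rail, so I'm lowering it.

```bash
python3 - <<'E'
from h import *
p=monitor.get_obs()['tool_pos'].copy()
bot.move_l([p[0],p[1],.155],velocity=.2)
print(bot.move_l([p[0],p[1],.139],velocity=.03,threshold=3)); o=monitor.get_obs(); print(o['t'],o['tool_pos'],o['ft_force'])
hand.let_go(); bot.wait(.2); print(monitor.get_obs()['ft_force'],monitor.get_obs()['t'])
bot.move_l([p[0],p[1],.30],velocity=.25); print(monitor.get_obs()['t'])
# look at stand and roll from near the rest
bot.movep([.50,.27,.30],down(np.deg2rad(-87+180))if 0 else down(np.deg2rad(-60))); o=monitor.get_obs();print(o['t'],o['tool_pos'])
cap('wrist','w_roll'); cap('scene','s_hung'); c=cap('top','t_hung')
s=cv2.imread('pics/s_hung.png')[150:400,100:350]; a=cv2.imread('pics/t_hung.png')[300:500,500:700]
cv2.imwrite('pics/duo2.png',np.hstack([cv2.resize(s,(400,400)),cv2.resize(a,(400,400))]))
E
```

```text
True
11.05 [ 0.49836465 -0.3207042   0.14298382] [-1.86868039  1.7070776   8.27688101]
[-0.13244785 -1.07857418  0.38954614] 11.975
12.7583
14.875 [0.50033539 0.26927325 0.30000701]
```

View pics/duo2.png

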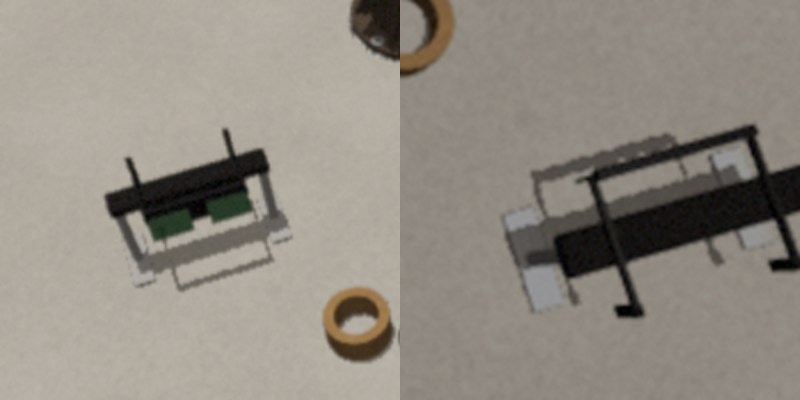

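View pics/w_roll.png

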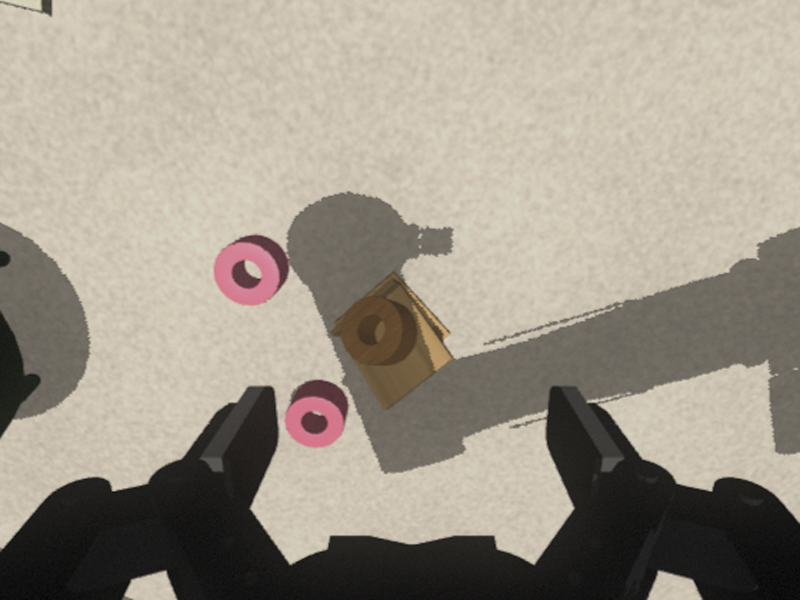

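The shield hangs across the rail with its lenses on the near side and both arms level. The wrist view shows the brown roll's core at (376,333), the rest's high-edge corners at (388,408) and (452,362), and its low edge from (335,330) to (397,275).

```bash
cat >> h.py <<'E'
from scipy.optimize import least_squares
def cyl(C,a,r=.03,h=.018,n=48):
    u=np.cross(a,[0,0,1]); u/=np.linalg.norm(u); v=np.cross(a,u); t=np.linspace(0,2*np.pi,n,endpoint=False)
    ring=r*(np.outer(np.cos(t),u)+np.outer(np.sin(t),v)); return np.r_[C+h*a+ring,C-h*a+ring]
def axis(yaw,t=np.deg2rad(35)): return np.array([np.sin(t)*np.cos(yaw),np.sin(t)*np.sin(yaw),np.cos(t)])
def hullpts(P,cen,angs):
    # support function of the convex hull
    d=np.c_[np.cos(angs),np.sin(angs)]; return ((P-cen)@d.T).max(0)
def rollmask(c,guess):
    g=proj(c,guess)[0]; best=None
    for r in spotter.regions_of(c,'roll'):
        ys,xs=np.nonzero(r['pixels']); m=np.array([xs.mean(),ys.mean()])
        if np.linalg.norm(m-g)<25 and (best is None or r['confidence']>best[0]): best=(r['confidence'],np.c_[xs,ys].astype(float))
    return best
def fit(views,yaw,C0):
    angs=np.linspace(0,2*np.pi,36,endpoint=False); a=axis(yaw); obs=[]
    for c in views:
        b=rollmask(c,C0)
        if b is None: print('miss'); continue
        cen=b[1].mean(0); print('mask',b[0],len(b[1]),cen); obs.append((c,cen,hullpts(b[1],cen,angs)+.5))
    f=lambda p:np.concatenate([hullpts(proj(c,cyl(p,a)),cen,angs)-s for c,cen,s in obs])
    s=least_squares(f,C0,loss='soft_l1',x_scale=.01); print('C',np.round(s.x,4),'rms',np.sqrt(np.mean(f(s.x)**2))); return s.x
E
python3 - <<'E'
from h import *
c=pickle.load(open('pics/w_roll.pkl','rb'))
H=np.array([at_z(c,big(q),.071) for q in [(388,408),(452,362)]]); d=H[0]-H[1]; print(H,np.linalg.norm(d))
yaw=np.arctan2(-d[0],d[1]); print('yaw',np.rad2deg(yaw))
L=np.array([at_z(c,big(q),.02) for q in [(335,330),(397,275)]]); d=L[0]-L[1]; print('low',np.rad2deg(np.arctan2(-d[0],d[1])),np.linalg.norm(d))
C0=at_z(c,big((376,333)),.065)-.018*axis(yaw); print(C0)
views=[cap('wrist'),cap('top'),cap('scene')]
C=fit(views,yaw,C0)
for v in views: fit([v],yaw,C)
E
```

```text
[[0.44448927 0.40799394 0.071     ]
 [0.41833609 0.34006395 0.071     ]] 0.07279061463512786
yaw -21.05680323850813
low -17.71668740222368 0.0820642662362265
[0.47842752 0.3552864  0.05025526]
mask 0.74 1999 [265.05402701 231.8124062 ]
mask 0.79 311 [160.45016077 274.11254019]
mask 0.79 252 [369.74206349 191.95238095]
C [0.4838 0.3537 0.0515] rms 2.6557665782159283
mask 0.74 1999 [265.05402701 231.8124062 ]
C [0.4837 0.3549 0.0491] rms 0.37259619861110255
mask 0.79 311 [160.45016077 274.11254019]
C [ 0.5052  0.4476 -0.3454] rms 1.472224327963729
mask 0.79 252 [369.74206349 191.95238095]
C [0.5149 0.3394 0.0938] rms 0.23279045447858535
```

```bash
cat >> h.py <<'E'
def rollq(yaw):
    a=axis(yaw); y=np.array([np.sin(yaw),-np.cos(yaw),0]); return a,R.from_matrix(np.c_[np.cross(y,-a),y,-a]).as_quat()
E
python3 - <<'E'
from h import *
yaw=np.deg2rad(-20); a,q=rollq(yaw); C=np.array([.4837,.3549,.0500])
bot.movep(C+.10*a,q); o=monitor.get_obs(); print(o['t'],o['tool_pos'])
c=cap('wrist','w_app'); 
for y in (-17,-20,-23): fit([c],np.deg2rad(y),C)
E
```

```text
16.4583 [0.53790596 0.33529714 0.13244753]
mask 0.69 5108 [291.15759593 213.22298356]
C [0.4816 0.3536 0.0514] rms 0.6854312451219805
mask 0.69 5108 [291.15759593 213.22298356]
C [0.4817 0.3537 0.0514] rms 0.7215634486658672
mask 0.69 5108 [291.15759593 213.22298356]
C [0.4813 0.3541 0.0511] rms 0.8575557424484884
```

View pics/w_app.png

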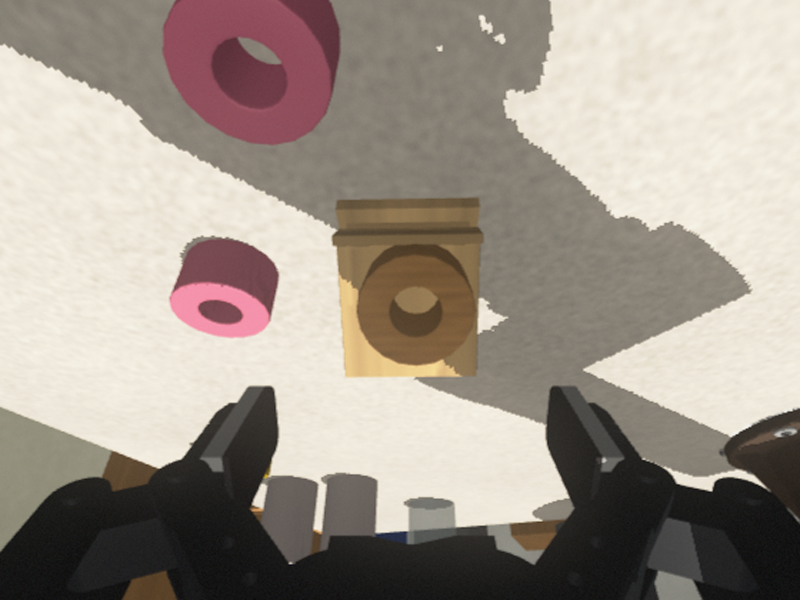

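The view down the axis shows the roll centred at (415,303), with the rest's edges parallel to the image, so yaw −20° is right. Grasping now.

```bash
python3 - <<'E'
from h import *
yaw=np.deg2rad(-20); a,q=rollq(yaw); C=np.array([.482,.354,.051])
bot.move_l(C+.03*a,q,velocity=.15); print(bot.move_l(C-.016*a,q,velocity=.08,threshold=8)); o=monitor.get_obs(); print(o['tool_pos'],C-.016*a)
hand.close_gripper(); o=monitor.get_obs(); print(o['t'],o['width'],o['gripper_force'],o['ft_force'])
bot.move_l(C+.09*a,q,velocity=.15)
o=monitor.get_obs(); print(o['t'],o['width'],o['tool_pos']); cap('wrist','w_grip')
E
```

```text
False
[0.47352671 0.35722735 0.03790509] [0.47337623 0.3571388  0.03789357]
18.3667 0.05944393052626458 64.91545736789703 [ 1.86556813 -0.80676314  5.519991  ]
19.225 0.059662186933533035 [0.52962543 0.33633118 0.12379044]
```

View pics/w_grip.png

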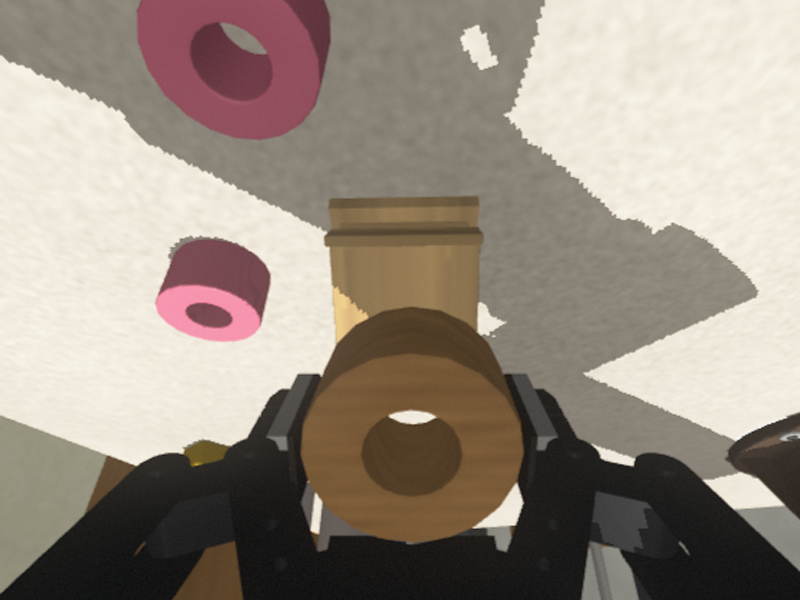

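The roll is gripped squarely. Its top-face core spans columns 361–462 and rows 411–496, the outer bottom is at row 542 and the far rim at row 308. I'm fitting its pose in the tool frame.

```bash
python3 - <<'E'
from h import *
c=pickle.load(open('pics/w_grip.pkl','rb')); c=dict(c); c['pose']=c['T_tool_cam']
def pts(p):
    dx,dy,dz,ty,tx=p; Rm=R.from_euler('xyz',[tx,ty,0]).as_matrix(); t=np.linspace(0,2*np.pi,180)
    ring=lambda r,z:proj(c,np.array([dx,dy,dz])+np.c_[r*np.cos(t),r*np.sin(t),0*t+z]@Rm.T)
    return ring(.03,-.018),ring(.013,-.018),ring(.03,.018),ring(.013,.018)
def f(p,v=None):
    T,h,B,hb=pts(p)
    m=[h[:,0].min(),h[:,0].max(),h[:,1].min(),h[:,1].max(),T[:,1].max(),T[:,0].min(),T[:,0].max(),B[:,1].min(),hb[:,1].min()] 
    return np.array(m)*800/560+.25
obs=np.array([361,462,411,496,542,302,522,308,423])
obs=obs[:8]
for free in (3,5):
    s=least_squares(lambda p:np.r_[f(np.r_[p,np.zeros(5-len(p))])[:8]-obs],np.array([0,0,-.018,0,0])[:free],x_scale=.01)
    print(np.round(s.x,4),np.round(s.fun,1))
s=spotter
E
```

```text
[-0.0009 -0.0004 -0.0162] [ 2.8 -2.3  2.3 -1.6  0.2 -1.2  0.7 -1.3]
[-0.0011 -0.0001 -0.0161 -0.0223 -0.02  ] [ 2.6 -2.5  0.8 -1.7  1.2 -0.9  0.9 -0.3]
```

```bash
python3 - <<'E'
from h import *
S=np.array([.641,-.026]); y=np.deg2rad(-100); q=down(y); tx=np.array([np.cos(y),np.sin(y)])
p=monitor.get_obs()['tool_pos']
bot.move_l([p[0],p[1],.22],velocity=.2)
bot.movep([*(S-.13*tx),.22],q); o=monitor.get_obs(); print(o['t'],o['width'],o['tool_pos'])
c=cap('wrist','w_stand')
for th in ['stand','seat']: print(th,[(np.round(at_z(c,a['position'],z),4).tolist(),round(a['confidence'],2)) for a in spotter.tip_of(c,th)[:2] for z in [.01 if th=='seat' else 0]])
E
```

```text
21.0667 0.0596063211285297 [0.66310577 0.10237025 0.21893734]
stand [([0.6453, -0.0244, 0.0], 0.71)]
seat [([0.6424, -0.0261, 0.01], 0.86)]
```

View pics/w_stand.png

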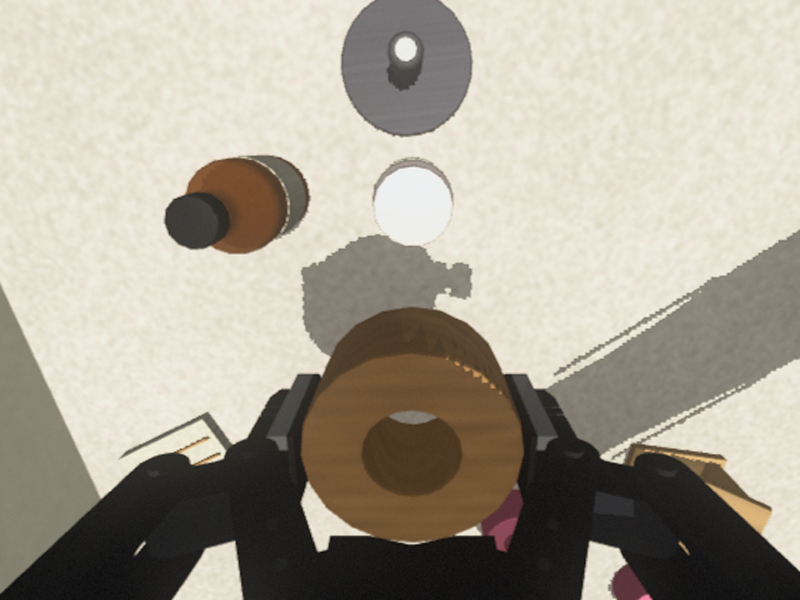

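The spindle tip is at (405,49), and the base spans columns 342–472 with its lower edge at row 135.

```bash
python3 - <<'E'
from h import *
c=pickle.load(open('pics/w_stand.pkl','rb'))
t=at_z(c,big((405,49)),.07)[:2]; b=np.array([at_z(c,big(q),.01)[:2] for q in [(342,62),(472,62),(407,135)]])
bc=(b[0]+b[1])/2; y=np.deg2rad(-100); tx=np.array([np.cos(y),np.sin(y)]); print(t,bc,b[2]+.045*tx,np.linalg.norm(b[0]-b[1]))
S=np.mean([t,[.6407,-.0255],[.642,-.026],b[2]+.045*tx],0); print(S)
q=down(y); P=S+.001*tx
bot.move_l([*P,.22],q,velocity=.2); bot.move_l([*P,.085],velocity=.2)
w=monitor.get_obs()['ft_force']
hit=bot.move_l([*P,.04],velocity=.04,threshold=6); o=monitor.get_obs(); print(hit,o['t'],o['tool_pos'],o['ft_force']-w,o['wrist_torque'],o['width'])
if not hit:
    hit=bot.move_l([*P,.004],velocity=.04,threshold=8); o=monitor.get_obs(); print(hit,o['t'],o['tool_pos'],o['ft_force']-w)
E
```

```text
[ 0.64293942 -0.02560256] [ 0.64181962 -0.02786778] [ 0.64219064 -0.02625033] 0.08793292353417023
[ 0.64195752 -0.02583822]
False 24.1167 [ 0.6422191  -0.02655008  0.04000933] [ 4.50285972  3.20822363 -2.7728302 ] [ 1.1227508  -1.58331458 -0.03432548] 0.05918214801767243
True 24.8667 [ 0.64234468 -0.02645733  0.00826161] [-1.09436674  1.33607833  6.89203879]
```

The contact height matches full seating. Releasing, backing off and checking.

```bash
python3 - <<'E'
from h import *
hand.let_go(); p=monitor.get_obs()['tool_pos'].copy(); bot.move_l([p[0],p[1],.23],velocity=.2)
bot.movep([.50,.20,.30],down(np.deg2rad(-100)) ); print(monitor.get_obs()['t'])
cap('wrist','w_end'); c=cap('scene','s_end'); t=cap('top','t_end')
s=cv2.imread('pics/s_end.png')[220:440,140:460]; w=cv2.imread('pics/w_end.png'); t=cv2.imread('pics/t_end.png')[200:460,360:720]
cv2.imwrite('pics/end.png',np.vstack([np.hstack([cv2.resize(s,(400,275)),cv2.resize(t,(400,275))]),cv2.resize(w[:325],(800,325))]))
E
```

```text
27.5833
```

View pics/end.png

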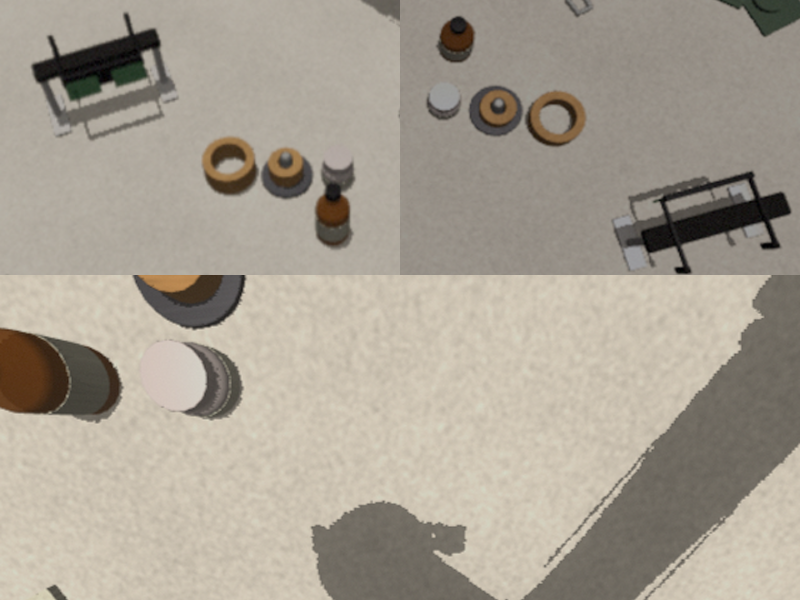

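The roll sits flat on the stand around the spindle, the shield hangs on the rail, and the jar, bottle and big roll are where they were. Handing in.

```bash
python3 -c "
from station import order; print(order.hand_in())"
```

```text
the job is handed in; nothing more can be done
None
```

The job is handed in at about 28 s of the 64 s: the eye shield hangs level over the padded rail, the narrow-cored roll sits fully down on the spindle, and the final pictures show the jar, bottle and big roll in their places.

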